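# Switch on the grinding corner in order

## Robot

A 6-joint arm with a two-finger parallel gripper is mounted at the origin on the work surface. World frame = base frame: x ahead of the robot, y to its left, z up, the work surface at z = 0. Lengths are in mm, angles in rad, forces in N, time in s.
With the tool pointing down it reaches from about 275 to 825 mm from the base axis. Payload 4.9 kg.
Tool frame: the origin (TCP) lies at the very end of the fingers, on their centre line; the grasp point (between the pads) lies 19 mm behind it; z points along the fingers, y is the direction in which the jaws open and shut (so a half turn about z gives the same grasp; the last joint's range is limited). The gripper opens to 85 mm and grips with 20 to 120 N. Pads are 22 mm wide; open, the fingers measure 114 mm over their backs; the gripper's body (76 mm by 85 mm) begins 54 mm behind the grasp point. The pads swing forward as they close: fully open they stand 13 mm farther back than shut.
Start: joints at [1.085, 0.326, -0.193, 1.052, 0, 1.437], TCP at [189.519, 516.334, 231.281] pointing down, gripper open.
Joint ranges: [-2.65, 2.65], [-0.97, 1.79], [-1.3, 1.35], [-1.93, 2.1], [-1.47, 1.37], [-3.14, 3.14]. Speed limits (rad/s): [2.57, 2.57, 3.14, 3.14, 3.14, 3.14].

## Interface

Orientations are given as [roll, pitch, yaw] about the fixed x, y, z axes, in that order (R = Rz(yaw) Ry(pitch) Rx(roll)).
In Python, from bench import bot, solve_ik, imaging gives the robot as it stands. Calls block until the motion is done:
- bot.move_ptp(position, orientation): joint-space move of the TCP to a pose.
- bot.movel(position, rot=None, max_speed=150, threshold=None): straight line of the TCP; rot=None keeps the orientation; max_speed is the mean speed in mm/s. With threshold (N) it stops when the force on the tool has changed by that much, and returns True; else False.
- bot.move_j(angles): joint-space move.
- bot.grip(opening, effort=None): opening from 0.0 (shut) to 1.0 (fully open); effort is the grip in N (None keeps the last); returns when the fingers have stopped.
- bot.dwell(seconds).
- solve_ik(position, orientation): joint angles nearest the present ones, or None.
- bot.get_state(): the state.
- imaging.capture(name): name is "scene" or "top" or "wrist"; returns the picture (480x640x3 uint8, blue, green, red); there is no depth.
- imaging.camera_model(name): a dict with "K" (3x3 intrinsics, pixels), "position" and "rotation" of the camera in the world. Camera axes: x right, y up, looking along -z (the intrinsics and any distortion apply to the point x, -y, -z); pixel columns grow to the right and rows downward; lengths in mm; the calibration is good to about 2 mm. A picture is of the moment at which its call begins: read the wrist's pose just before it. camera_model takes no time and is no camera call; for the wrist camera it gives the pose at the moment of the call.
A pose or a line that the arm cannot do raises bot.IKError and nothing moves.
- bot.sign_off(): hands the job in, once; it reports no verdict.
The state is a dict: "t": time; "qpos": joint angles; "joint_velocities": joint speeds; "effort": joint torques, N m; "tcp_pos": TCP position; "orientation": TCP orientation; "contact_force": force on the tool from outside, world axes, zero at the start; "wrist_torque": the same for the moment, N m; "opening": opening from 0.0 (shut) to 1.0 (fully open).
Only numpy, scipy, OpenCV 4.12 (cv2) and the standard library are available. Lean on these libraries where they do the work, as an engineer would, in place of code of your own. Each camera call takes 0.05 s, during which the arm holds its last target.

## Task

Switch on the grinding corner of the bench: with the fingertips, press each of three push buttons gently all the way in, where it stays, in this order: first the big round mushroom button (dust extractor), then the square button (lamp), last the long bar button (grinder). Leave the small round button out, do not pick up or shove the switch boxes, and leave everything else on the bench where it stands.

Things in the scene. Friction and masses are not known exactly. Their poses are not given: they have to be found in the camera images.
- mushroom_top (a point): Centre of the top face of the big round mushroom button, a shallow dome 44 mm across (flat in the middle 16 mm) on a stem; off-white plastic, in the middle of the top of its grey switch box. The button starts 24 mm proud of the housing, its top 69 mm above the bench. Moves down with the button; z is up.
- mushroom (a joint): How far the mushroom button is pushed in, m: 0 out as at the start, 0.012 fully in against its stop. It slides straight down with about 2 N of friction, has no return spring and stays where it is left; it counts as in beyond 0.008. At its stop it meets a cushion: pushed harder than about 3 N, button and collar sink together up to 6 mm more, at 2.5 N per mm, and spring back; over 20 N is too hard. Fully in, it still stands 12 mm proud of the housing.
- mushroom_box: Grey switch box that carries the mushroom button: a housing 100 (its x) x 80 (its y) x 45 mm high, about 0.7 kg, standing loose on rubber feet, with a dark rubber collar 66 x 70 mm, 3 mm proud, round the button. Origin at the centre of its underside, z up; a short black cable stub sticks out of its +x end.
- square_top (a point): Centre of the top face of the square button, 38 x 38 mm, flat top; off-white plastic, in the middle of the top of its grey switch box. The button starts 24 mm proud of the housing, its top 69 mm above the bench. Moves down with the button; z is up.
- square (a joint): How far the square button is pushed in, m: 0 out as at the start, 0.012 fully in against its stop. It slides straight down with about 2 N of friction, has no return spring and stays where it is left; it counts as in beyond 0.008. At its stop it meets a cushion: pushed harder than about 3 N, button and collar sink together up to 6 mm more, at 2.5 N per mm, and spring back; over 20 N is too hard. Fully in, it still stands 12 mm proud of the housing.
- square_box: Grey switch box that carries the square button: a housing 100 (its x) x 80 (its y) x 45 mm high, about 0.7 kg, standing loose on rubber feet, with a dark rubber collar 66 x 70 mm, 3 mm proud, round the button. Origin at the centre of its underside, z up; a short black cable stub sticks out of its +x end.
- bar_top (a point): Centre of the top face of the long narrow bar button, 22 mm along the box's x by 62 mm along its y, flat top; off-white plastic, in the middle of the top of its grey switch box. The button starts 24 mm proud of the housing, its top 69 mm above the bench. Moves down with the button; z is up.
- bar (a joint): How far the bar button is pushed in, m: 0 out as at the start, 0.012 fully in against its stop. It slides straight down with about 2 N of friction, has no return spring and stays where it is left; it counts as in beyond 0.008. At its stop it meets a cushion: pushed harder than about 3 N, button and collar sink together up to 6 mm more, at 2.5 N per mm, and spring back; over 20 N is too hard. Fully in, it still stands 12 mm proud of the housing.
- bar_box: Grey switch box that carries the bar button: a housing 100 (its x) x 80 (its y) x 45 mm high, about 0.7 kg, standing loose on rubber feet, with a dark rubber collar 66 x 70 mm, 3 mm proud, round the button. Origin at the centre of its underside, z up; a short black cable stub sticks out of its +x end.
- small_top (a point): Centre of the top face of the small round button, 22 mm across, flat top (the one to leave alone); off-white plastic, in the middle of the top of its grey switch box. The button starts 24 mm proud of the housing, its top 69 mm above the bench. Moves down with the button; z is up.
- small (a joint): How far the small button is pushed in, m: 0 out as at the start, 0.012 fully in against its stop. It slides straight down with about 2 N of friction, has no return spring and stays where it is left; it counts as in beyond 0.008. At its stop it meets a cushion: pushed harder than about 3 N, button and collar sink together up to 6 mm more, at 2.5 N per mm, and spring back; over 20 N is too hard. Fully in, it still stands 12 mm proud of the housing.
- small_box: Grey switch box that carries the small button: a housing 100 (its x) x 80 (its y) x 45 mm high, about 0.7 kg, standing loose on rubber feet, with a dark rubber collar 66 x 70 mm, 3 mm proud, round the button. Origin at the centre of its underside, z up; a short black cable stub sticks out of its +x end.
- sanding_block: Cork sanding block 60 x 35 x 28 mm; origin at its underside. A loose bystander: leave alone.
- stain_tin: Tin of wood stain, 72 mm across, 85 mm high, brown label; origin at its underside. A loose bystander: leave alone.
- tape: Grey roll of tape lying flat, 90 mm across, 42 mm high; origin at its underside. A loose bystander: leave alone.
- putty_tin: Small metal tin, 56 mm across, 40 mm high; origin at its underside. A loose bystander: leave alone.
- driver: Screwdriver with grey handle lying roughly along world y (handle towards -y), behind the switches. A loose bystander: leave alone.
- screw_jar: Glass jar, 60 mm across, 80 mm high; origin at its underside. A loose bystander: leave alone.
- brush: Paint brush lying roughly along world y (handle towards -y), behind the switches. A loose bystander: leave alone.

How it is judged:
By the outcome, as a careful person would: the job done as asked, in the order asked, and still so for the second after the job is handed in, with the robot touching nothing.
It also fails if it takes over 48 s, if anything falls off the work surface, if the arm or the gripper's body presses on something with over 40 N, if the wrist force passes 120 N, or if a joint passes its speed limit or range.

## Working session

There is one attempt and no reset: what is moved stays moved. The work goes in short steps, each a Python script; the robot and the scene stay as the last script left them, time stands still between calls to the robot, and variables do not carry over. Pictures are saved under pics/ and viewed, and the job is handed in when it is done.

```bash
mkdir -p pics; ls; python3 - <<'E'
from bench import bot, imaging
import cv2
for n in ("scene","top","wrist"):
    m=imaging.camera_model(n); print(n,{k:(v.round(3).tolist() if hasattr(v,'round') else v) for k,v in m.items()})
    cv2.imwrite(f"pics/{n}0.png",imaging.capture(n))
s=bot.get_state();print(s)
E
```

```text
pics
scene {'K': [[590.881, 0.0, 322.131], [0.0, 590.881, 247.954], [0.0, 0.0, 1.0]], 'position': [1419.635, 150.056, 587.126], 'rotation': [1.028, -0.003, 1.818]}
top {'K': [[511.658, 0.0, 315.179], [0.0, 511.658, 245.158], [0.0, 0.0, 1.0]], 'position': [534.945, -43.098, 1037.38], 'rotation': [0.073, 0.008, -1.592]}
wrist {'K': [[429.836, 0.0, 322.028], [0.0, 429.836, 238.483], [0.0, 0.0, 1.0]], 'position': [121.122, 541.731, 374.505], 'rotation': [-0.291, 0.003, 1.22]}
{'t': 0.15, 'qpos': array([ 1.08477280e+00,  3.26763657e-01, -1.93346834e-01,  1.05201088e+00,
        9.94258485e-06,  1.43659216e+00]), 'joint_velocities': array([ 0.00017765, -0.0014329 ,  0.00296277, -0.00231447,  0.00165632,
        0.00081981]), 'effort': array([ 7.97754619e-04, -4.43705177e+01,  2.62664151e+01,  1.03968341e-02,
       -9.83414770e-05, -1.69805656e-05]), 'tcp_pos': array([189.31395584, 515.92141436, 230.68994483]), 'orientation': array([-3.14028085e+00, -1.87146296e-04,  2.78977317e+00]), 'contact_force': array([ 0.76457836, -0.9617663 ,  0.06965528]), 'wrist_torque': array([0.01564794, 0.00091794, 0.00060966]), 'opening': 1.0014896955386337}
```

View pics/top0.png

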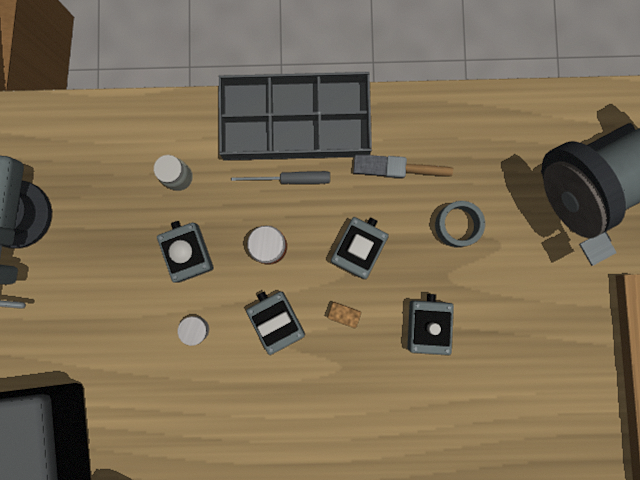

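View pics/scene0.png

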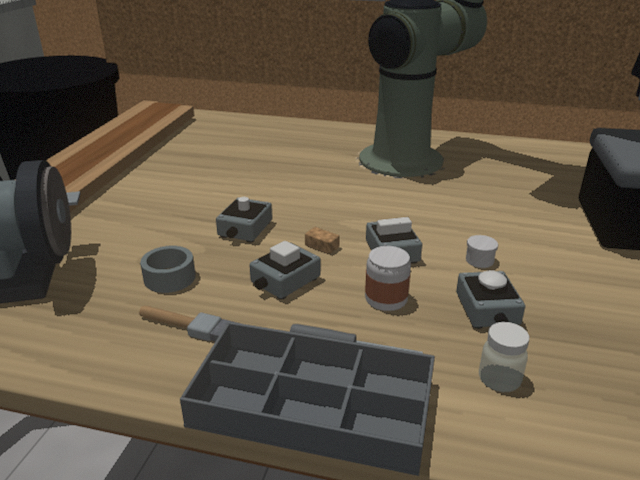

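The top view shows the mushroom at about (180,252), the square at (361,246), the bar at (274,324) and the small button at (434,329). The stain tin at (266,244) and putty tin at (192,330) are near them. Next I'll measure the button tops in both views.

```bash
cat > h.py <<'E'
import numpy as np, cv2
from scipy.spatial.transform import Rotation as R
def ray(m,uv):
    d=np.linalg.inv(np.array(m["K"]))@np.array([uv[0],uv[1],1.0]); d=np.array([d[0],-d[1],-d[2]])
    return np.array(m["position"]),R.from_euler('xyz',m["rotation"]).as_matrix()@d
def onplane(m,uv,z):
    p,d=ray(m,uv); return p+d*(z-p[2])/d[2]
def tri(m1,u1,m2,u2):
    p,d=ray(m1,u1);q,e=ray(m2,u2)
    A=np.stack([d,-e],1);s=np.linalg.lstsq(A,q-p,rcond=None)[0]
    a=p+s[0]*d;b=q+s[1]*e
    return (a+b)/2,np.linalg.norm(a-b)
def blobs(img,seeds,lo=140,win=30):
    out=[]
    hsv=cv2.cvtColor(img,cv2.COLOR_BGR2HSV)
    mask=((hsv[...,2]>lo)&(hsv[...,1]<60)).astype(np.uint8)
    n,lab,st,c=cv2.connectedComponentsWithStats(mask)
    for s in seeds:
        l=lab[s[1],s[0]]; out.append((c[l],st[l],(lab==l).astype(np.uint8)) if l else None)
    return out
E
python3 - <<'E'
from h import *
from bench import imaging
T=cv2.imread('pics/top0.png');S=cv2.imread('pics/scene0.png')
mt,ms=imaging.camera_model("top"),imaging.camera_model("scene")
names=["mush","square","bar","small"]
ts=[(180,252),(361,246),(274,324),(434,329)]
ss=[(492,280),(285,252),(394,226),(244,203)]
for n,a,b,sa,sb in zip(names,blobs(T,ts,170),blobs(S,ss,200),ts,ss):
    print(n,T[sa[1],sa[0]],S[sb[1],sb[0]])
    if a:
        c=cv2.findContours(a[2],cv2.RETR_EXTERNAL,cv2.CHAIN_APPROX_NONE)[0][0]
        w=np.array([onplane(mt,p[0],69)[:2] for p in c],np.float32)
        print(" top",a[0].round(1),a[1],onplane(mt,a[0],69).round(1),"rect",cv2.minAreaRect(w))
    if b: print(" scene",b[0].round(1),b[1],onplane(ms,b[0],69).round(1))
    if a and b: print(tri(mt,a[0],ms,b[0]))
cv2.imwrite('pics/s_zoom.png',cv2.resize(S[180:340,200:540],None,fx=2.3,fy=2.3,interpolation=cv2.INTER_CUBIC))
cv2.imwrite('pics/t_zoom.png',cv2.resize(T[200:370,140:470],None,fx=2.4,fy=2.4,interpolation=cv2.INTER_CUBIC))
E
```

```text
mush [169 176 179] [185 187 189]
 top [182.8 252.7] [175 246  16  16 154] [597.5 215.   69. ] rect ((597.3948364257812, 215.06541442871094), (28.534805297851562, 23.990989685058594), 44.34296417236328)
square [177 183 186] [178 183 183]
 top [360.5 246.4] [349 235  24  24 324] [ 602.  -122.7   69. ] rect ((602.1796264648438, -122.83348846435547), (33.021728515625, 34.083282470703125), 61.98109436035156)
bar [175 180 183] [95 99 99]
 top [273.7 323.9] [258 313  32  23 305] [459.7  44.4  69. ] rect ((459.8085632324219, 44.3443603515625), (18.474882125854492, 57.75825119018555), 26.528812408447266)
small [181 187 189] [ 95  98 101]
 top [434.8 328.8] [430 324  11  11  86] [ 444.3 -257.2   69. ] rect ((444.4403076171875, -257.1523742675781), (16.961181640625, 18.609355926513672), 43.11252975463867)
```

View pics/t_zoom.png

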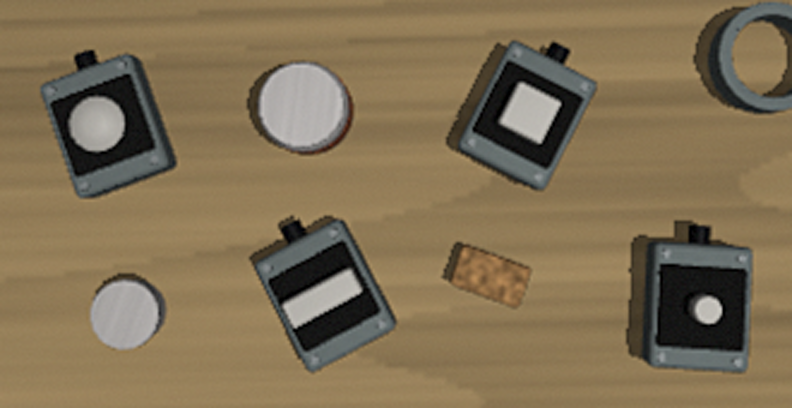

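View pics/s_zoom.png

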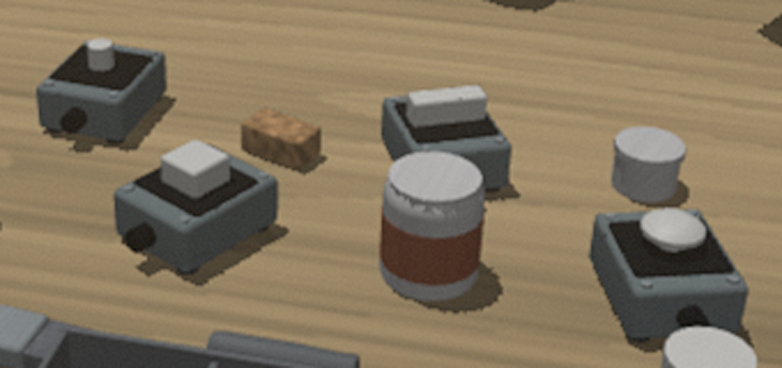

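Both views show the four buttons clearly. The mushroom mask only covers the lit part of the dome, so I'll lower its threshold and cross-check against the scene view.

```bash
python3 - <<'E'
from h import *
from bench import imaging
T=cv2.imread('pics/top0.png');S=cv2.imread('pics/scene0.png')
mt,ms=imaging.camera_model("top"),imaging.camera_model("scene")
names=["mush","square","bar","small"]
ts=[(180,252),(361,246),(274,324),(434,329)]
for lo in(110,130,150):
  for n,a,z in zip(names,blobs(T,ts,lo),(65,69,69,69)):
    c=cv2.findContours(a[2],cv2.RETR_EXTERNAL,cv2.CHAIN_APPROX_NONE)[0][0]
    w=np.array([onplane(mt,p[0],z)[:2] for p in c],np.float32)
    r=cv2.minAreaRect(w); print(lo,n,a[0].round(1),np.round(r[0],1),np.round(r[1],1),round(r[2],1))
print(S[270:292:2,492].tolist(), S[240:275:3,285].mean(1).tolist(), S[215:235:2,394].mean(1).tolist())
ss=[(492,280),(285,247),(394,221),(244,200)]
for lo in(110,140,155,170):
  for n,b in zip(names,blobs(S,ss,lo)):
    if b: print(lo,n,b[0].round(1),b[1],onplane(ms,b[0],69)[:2].round(1))
E
```

```text
110 mush [180.1 251.3] [601.1 221.4] [42.1 42.2] 89.8
110 square [360.5 246.5] [ 601.8 -122.6] [36.4 36.6] 62.0
110 bar [273.7 324. ] [459.9  44. ] [21.4 60.3] 26.7
110 small [434.6 328.9] [ 444.  -256.7] [19.6 19.9] 43.5
130 mush [180.2 251.4] [600.2 221.4] [42.2 40.1] 88.7
130 square [360.7 246.7] [ 601.4 -122.5] [36.3 35.8] 61.9
130 bar [273.8 323.9] [459.8  43.9] [20.6 60.3] 26.9
130 small [434.8 328.9] [ 444.  -257.6] [18.8 18.5] 88.8
150 mush [180.2 251.2] [601.1 220.5] [40.3 38.2] 88.7
150 square [360.5 246.5] [ 601.8 -122.6] [34.7 34.9] 62.0
150 bar [273.6 323.8] [459.9  44.3] [19.4 59.6] 26.6
150 small [434.9 328.9] [ 444.  -257.6] [18.7 18.5] 88.8
[[121, 130, 136], [177, 179, 181], [179, 184, 184], [180, 185, 185], [181, 186, 188], [185, 187, 189], [180, 183, 186], [173, 179, 179], [114, 117, 119], [101, 100, 102], [19, 22, 27]] [148.0, 182.0, 183.0, 183.33333333333334, 181.33333333333334, 145.0, 95.0, 97.66666666666667, 99.66666666666667, 34.333333333333336, 39.666666666666664, 29.666666666666668] [129.33333333333334, 126.0, 186.33333333333334, 183.66666666666666, 171.3333
[... 374 characters left out ...]
79 270  27  16 326] [608.7 221.5]
140 square [284.1 247.6] [270 241  29  15 258] [ 602.4 -121.3]
140 bar [393.9 220.7] [378 217  34   9 195] [460.5  45.5]
140 small [242.7 198.5] [237 196  12   6  47] [ 443.8 -256.1]
155 mush [491.9 277.9] [479 271  27  15 310] [608.9 221.4]
155 square [283.7 247.6] [270 241  28  15 241] [ 602.3 -122.1]
155 bar [393.8 220.5] [378 217  33   8 177] [459.8  45.1]
155 small [242.7 198.3] [238 196  11   5  41] [ 442.9 -256.4]
170 mush [490.9 277.5] [479 271  24  14 248] [608.1 219.8]
170 square [283.7 247.4] [271 241  27  14 214] [ 602.  -122.2]
170 bar [393.4 220.6] [378 217  33   8 149] [460.3  44.6]
170 small [242.9 198.3] [239 196   9   5  35] [ 442.9 -255.9]
```

The views agree to about 1–2 mm: mushroom (601.5, 221.3), square (602, −122.3), bar (460, 44.3) with its box at 26.7°. The measured sizes match the ones given. Now I'll press the mushroom.

```bash
cat >> h.py <<'E'
def press(bot,x,y,yaw):
    o=[np.pi,0,yaw]
    bot.movel([x,y,78],o,60)
    bot.dwell(0.2)
    f0=bot.get_state()["contact_force"]
    hit=bot.movel([x,y,54],o,10,threshold=6)
    s=bot.get_state()
    print("hit",hit,"t",round(s["t"],2),"tcp",s["tcp_pos"].round(1),"dF",(s["contact_force"]-f0).round(2),"torq",s["wrist_torque"].round(2))
    return hit,s
E
python3 - <<'E'
from h import *
from bench import bot,solve_ik,imaging
yb=np.deg2rad(26.7)
for n,p in dict(m=[601.5,221.3,130],s=[602,-122.3,130],b=[460,44.3,130]).items():
  for yaw in (2.79,yb,yb-np.pi,np.deg2rad(-28+180),np.deg2rad(-28)):
    q=solve_ik(p,[np.pi,0,yaw]); print(n,round(yaw,2),None if q is None else np.round(q,2))
bot.grip(0.0)
bot.move_ptp([601.5,221.3,130],[np.pi,0,2.79])
s=bot.get_state();print(s["t"],s["tcp_pos"],s["contact_force"],s["opening"])
cv2.imwrite('pics/top1.png',imaging.capture("top"));cv2.imwrite('pics/wrist1.png',imaging.capture("wrist"))
E
```

```text
m 2.79 [ 0.24  0.57 -0.08  0.92  0.    0.59]
m 0.47 [ 0.24  0.57 -0.08  0.92  0.    2.91]
m -2.68 [ 0.24  0.57 -0.08  0.92  0.   -0.23]
m 2.65 [ 0.24  0.57 -0.08  0.92  0.    0.73]
m -0.49 [ 0.24  0.57 -0.08  0.92  0.   -2.42]
s 2.79 [-0.32  0.52 -0.16  0.89  0.    0.03]
s 0.47 [-0.32  0.52 -0.16  0.89  0.    2.36]
s -2.68 [-0.32  0.52 -0.16  0.89  0.   -0.79]
s 2.65 [-0.32  0.52 -0.16  0.89  0.    0.17]
s -0.49 [-0.32  0.52 -0.16  0.89  0.   -2.97]
b 2.79 [-0.06  0.27 -0.56  0.74  0.    0.29]
b 0.47 [-0.06  0.27 -0.56  0.74  0.    2.61]
b -2.68 [-0.06  0.27 -0.56  0.74  0.   -0.53]
b 2.65 [-0.06  0.27 -0.56  0.74  0.    0.42]
b -0.49 [-0.06  0.27 -0.56  0.74  0.   -2.72]
2.7917 [601.03347973 222.46737215 130.34410514] [ 0.60414025 -0.40484973  0.18642617] 4.0345482789012274e-05
```

View pics/wrist1.png

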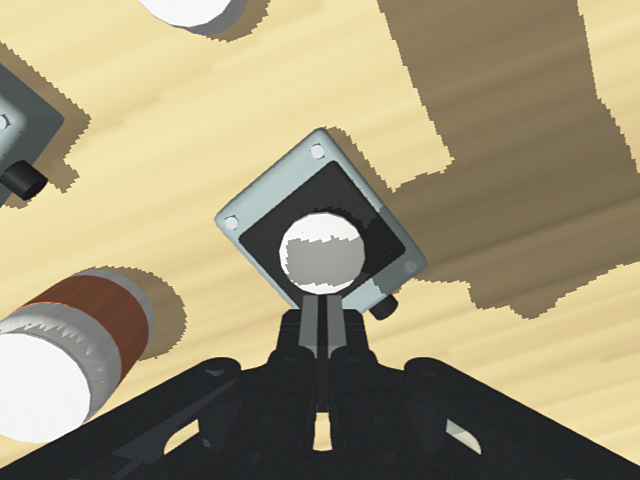

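The wrist view shows the mushroom at about (321,254), with the shut fingertips above and in front of it. I'll check the position from this view, then press.

```bash
python3 - <<'E'
from h import *
from bench import bot,imaging
m=imaging.camera_model("wrist")
c=onplane(m,(321,254),66); print("wrist est",c.round(1), "rim w", np.linalg.norm(onplane(m,(279,254),65)-onplane(m,(363,254),65)).round(1))
assert np.hypot(*(c[:2]-[601.5,221.3]))<5
hit,s=press(bot,601.5,221.3,2.79)
bot.movel([601.5,221.3,130],None,80)
s=bot.get_state();print(s["t"])
cv2.imwrite('pics/wrist2.png',imaging.capture("wrist"));cv2.imwrite('pics/scene2.png',imaging.capture("scene"))
E
```

```text
wrist est [599.  223.1  66. ] rim w 43.2
hit True t 6.15 tcp [601.5 221.3  55.7] dF [-0.35 -0.77  5.79] torq [-0.08  0.26 -0.01]
7.2333
```

View pics/wrist2.png

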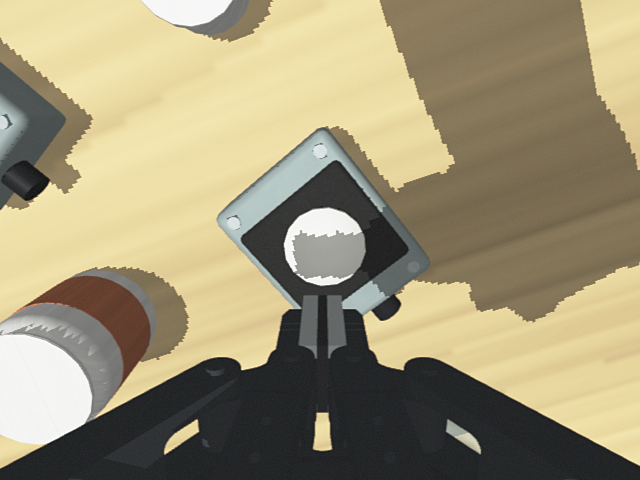

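View pics/scene2.png

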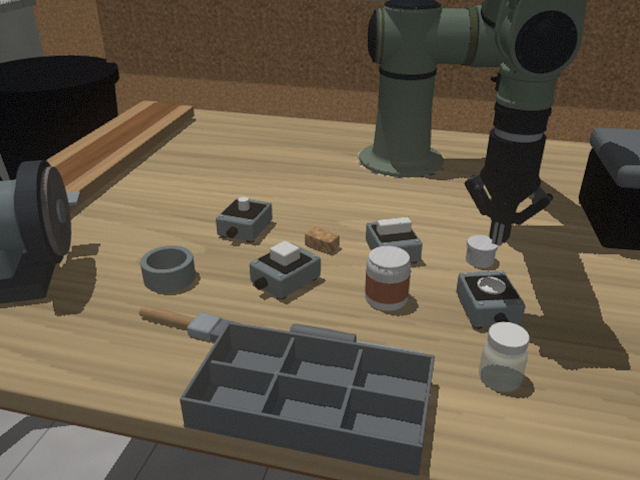

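The mushroom went to its stop: the fingers halted at z 55.7 with 5.8 N. It sits visibly lower (wrist view, about (325,246)) and the box hasn't moved. The square is next.

```bash
python3 - <<'E'
from h import *
from bench import bot,imaging
yaw=2.65
bot.move_ptp([602,-122.3,130],[np.pi,0,yaw])
print(bot.get_state()["tcp_pos"].round(1))
m=imaging.camera_model("wrist");W=imaging.capture("wrist");cv2.imwrite('pics/wrist3.png',W)
hit,s=press(bot,602,-122.3,yaw)
bot.movel([602,-122.3,130],None,80)
print(bot.get_state()["t"])
cv2.imwrite('pics/wrist4.png',imaging.capture("wrist"))
cv2.imwrite('pics/w34.png',np.hstack([cv2.resize(cv2.imread(f'pics/wrist{i}.png'),(400,300)) for i in (3,4)]))
E
```

```text
[ 602.2 -121.2  130. ]
hit True t 11.93 tcp [ 602.  -122.3   55.7] dF [-0.87  0.59  6.59] torq [ 0.07  0.17 -0.01]
13.0083
```

View pics/w34.png

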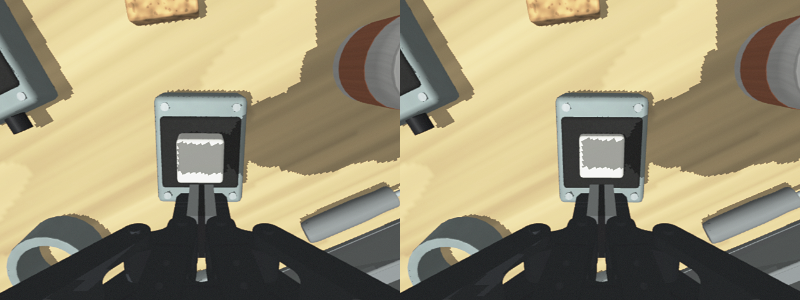

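The square is in as well: z 55.7, 6.6 N, and the box is still at the same place in both halves, with the button top now lower. Now the bar, with the jaws along its length.

```bash
python3 - <<'E'
from h import *
from bench import bot,imaging
yaw=np.deg2rad(26.7)-np.pi
bot.move_ptp([460,44.3,130],[np.pi,0,yaw])
cv2.imwrite('pics/wrist5.png',imaging.capture("wrist"))
hit,s=press(bot,460,44.3,yaw)
bot.movel([460,44.3,130],None,80)
cv2.imwrite('pics/wrist6.png',imaging.capture("wrist"))
bot.move_j([1.085,0.326,-0.193,1.052,0,1.437])
print(bot.get_state()["t"],bot.get_state()["tcp_pos"])
T=imaging.capture("top");S=imaging.capture("scene")
cv2.imwrite('pics/top7.png',T);cv2.imwrite('pics/scene7.png',S)
cv2.imwrite('pics/w56.png',np.hstack([cv2.resize(cv2.imread(f'pics/wrist{i}.png'),(400,300)) for i in (5,6)]))
cv2.imwrite('pics/s7z.png',cv2.resize(S[180:340,200:540],None,fx=2.3,fy=2.3,interpolation=cv2.INTER_CUBIC))
d=cv2.absdiff(T,cv2.imread('pics/top0.png')).max(2)
n,l,st,c=cv2.connectedComponentsWithStats(cv2.dilate((d>40).astype(np.uint8),np.ones((3,3))))
print([st[i].tolist() for i in range(1,n) if st[i][4]>12])
mt,ms=imaging.camera_model("top"),imaging.camera_model("scene")
ts=[(180,252),(361,246),(274,324),(434,329)]
for a,b in zip(blobs(T,ts,130),blobs(cv2.imread('pics/top0.png'),ts,130)): print(a[0].round(1),b[0].round(1))
ss=[(492,284),(285,253),(394,226),(244,200)]
for b in blobs(S,ss,155): print(b and (b[0].round(1),b[1]))
E
```

```text
hit True t 17.23 tcp [460.1  44.3  55.5] dF [-0.83  0.33  7.16] torq [ 0.05  0.19 -0.04]
20.3583 [189.87870759 515.78350255 230.96973756]
[[347, 233, 28, 28, 222], [167, 239, 15, 25, 159], [180, 240, 15, 25, 138], [285, 311, 7, 10, 37], [277, 324, 9, 6, 30], [256, 326, 15, 12, 77], [110, 468, 6, 4, 18]]
[181.8 251.8] [180.2 251.4]
[360. 247.] [360.7 246.7]
[274.4 323.4] [273.8 323.9]
[434.8 328.9] [434.8 328.9]
(array([490.9, 284.3]), array([478, 277,  27,  15, 298], dtype=int32))
(array([284.3, 253.8]), array([271, 247,  27,  15, 223], dtype=int32))
(array([393.9, 226.5]), array([378, 223,  33,   8, 159], dtype=int32))
(array([242.8, 198.3]), array([238, 196,  11,   5,  40], dtype=int32))
```

View pics/w56.png

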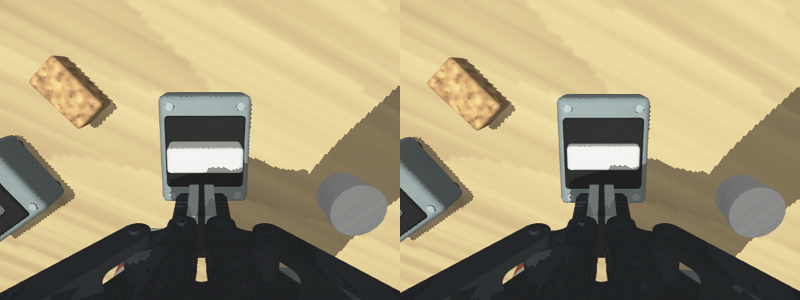

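View pics/s7z.png

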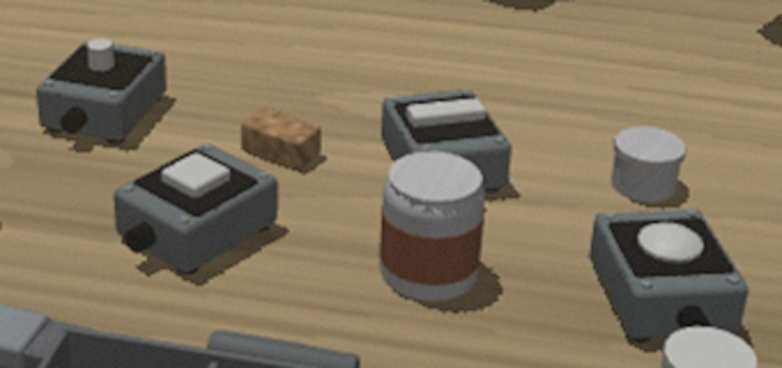

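View pics/top7.png

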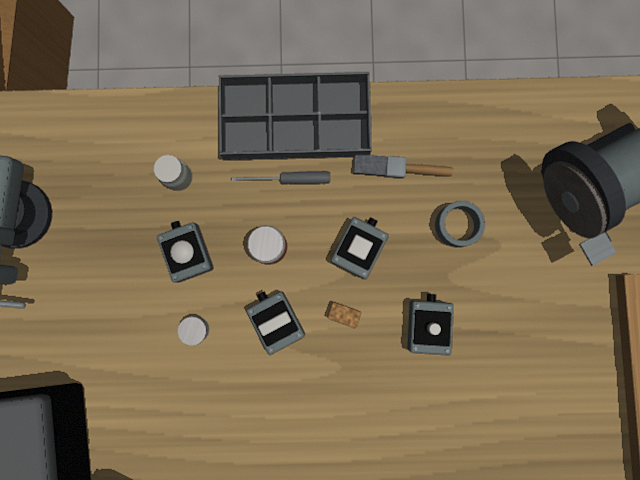

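In the scene view all three buttons sit about 6 px lower, which fits 12 mm of travel. The small button hasn't moved, and the top view changed only at the three buttons, plus one tiny speck at the image edge. I'll hand in.

```bash
python3 -c "
from bench import bot
print(bot.sign_off())"
```

```text
the job is handed in; nothing more can be done
None
```

I pressed the mushroom, then the square, then the bar with the shut fingertips, moved the arm back to its start pose and handed the job in at about 20 s of the 48 s allowed.

- **Presses:** each one stopped on the force threshold at z about 55.5–55.7 mm, just past the 57 mm stop height. The force readings were 5.8, 6.6 and 7.2 N, against the 20 N limit.
- **Last pictures:** all three buttons sit about 6 px lower in the scene view, which fits the full 12 mm of travel. The small button is unchanged, and in the top view nothing changed except at the three pressed buttons and one tiny speck at the image edge, away from the objects.
- **Disagreements:** the wrist camera put the mushroom about 3 mm from the position I used. I kept the position on which the top and scene views agreed. No check failed.

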